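# Nest the third channel, flipped

## Robot

A 6-joint arm with a two-finger parallel gripper is mounted at the origin on the work surface. World frame = base frame: x ahead of the robot, y to its left, z up, the work surface at z = 0. Lengths are in m, angles in rad, forces in N, time in s.
With the tool pointing down it reaches from about 0.375 to 0.9 m from the base axis. Payload 3.1 kg.
Tool frame: the origin (TCP) lies between the finger pads; the fingertips stand bot.tip_extent ahead of it and the grasp point (between the pads) lies 2 mm behind it (bot.tip_extent is the distance from the TCP to the fingertips, in m); z points along the fingers, y is the direction in which the jaws open and shut (so a half turn about z gives the same grasp; the last joint's range is limited). The gripper opens to 87 mm and grips with 3 to 60 N. Pads are 19 mm wide; open, the fingers measure 117 mm over their backs; the gripper's body (75 mm by 190 mm) begins 51 mm behind the grasp point.
Start: joints at [0.933, 0.527, 1.433, -0, 1.181, -0.178], TCP at [0.277, 0.56, 0.24] pointing down, gripper open.
Joint ranges: [-3.08, 3.08], [-0.75, 2.2], [0.22, 2.44], [-1.43, 4.57], [0, 2.65], [-2.85, 2.85]. Speed limits (rad/s): [2.79, 2.79, 3.14, 3.14, 3.14, 3.14].

## Interface

Orientations are given as a 3x3 rotation matrix whose columns are the frame's x, y, z axes.
In Python, from cell import bot, effector, state, snapshot, get_calibration gives the robot as it stands. The module is installed in compiled form; this text tells all that it offers. Calls block until the motion is done:
- bot.move_ptp(position, orientation): joint-space move of the TCP to a pose.
- bot.servo_line(position, ori=None, max_speed=0.15): straight line of the TCP; ori=None keeps the orientation; max_speed is the mean speed in m/s.
- bot.goto_joints(angles): joint-space move.
- effector.set_gripper(opening, grasp_force=None): finger opening in m; grasp_force is the grip in N (None keeps the last); returns when the fingers have stopped.
- bot.pause(seconds).
- bot.ik(position, orientation): joint angles nearest the present ones, or None.
- state(): the state.
- snapshot(name): name is "scene" or "top" or "wrist"; returns the picture (420x560x3 uint8, red, green, blue); there is no depth.
- get_calibration(name): a dict with "fov_y" (degrees; the focal length in pixels is half the picture's height over the tangent of half this angle, whatever the lens; pixels are square), "cx", "cy" (the principal point, pixels), "k1" (the pictures are not rectified: a ray, as slopes to the right and down, at radius r is drawn at 1 + k1 r^2 times it, then the intrinsics apply), "pose" (4x4, takes a point from camera to world coordinates); the wrist camera has in their place "hand_eye" (4x4, takes a point from camera to tool coordinates, whose origin is the TCP and whose axes are the flange's). Camera axes: x right, y up, looking along -z (the intrinsics and any distortion apply to the point x, -y, -z); pixel columns grow to the right and rows downward; lengths in m; the calibration is good to about 2 mm. A picture is of the moment at which its call begins: read the wrist's pose just before it. get_calibration takes no time and is no camera call.
A pose or a line that the arm cannot do raises bot.PlanningError and nothing moves.
- bot.sign_off(): hands the job in, once; it reports no verdict.
The state is a dict: "clock": time; "q": joint angles; "qd": joint speeds; "joint_torque": joint torques, N m; "tool_pos": TCP position; "ee_rot": TCP orientation; "contact_force": force on the tool from outside, world axes, zero at the start; "ft_torque": the same for the moment, N m; "opening": finger opening in m.
Only numpy, scipy, OpenCV 4.12 (cv2) and the standard library are available. Lean on these libraries where they do the work, as an engineer would, in place of code of your own. Each camera call takes 0.05 s, during which the arm holds its last target.

## Task

Slide the two channels that lie legs-up in the packing tray together and against the tray's fence so that no gaps are left; take the third channel from the sloped cradle, turn it legs-down and nest it on the two, straddling their middle pair of legs, its own legs fully down in the two grooves and centred lengthwise on them. To prove it home, press straight down on the nested channel's far end (from the robot) and hold about 12 N there for half a second, then do the same on its near end, never as hard as 30 N, and let go. At the end the pack is still closed up and nested, and the other things on the bench are where they were.

Things in the scene. Friction and masses are not known exactly. Their poses are not given: they have to be found in the camera images.
- tray: grey plastic packing tray, fixed to the bench: a flat plate 100 (x) by 120 (y), 5 thick, open on three sides, with a fence 20 high and 10 thick along its +y edge; the fence's inner face is at y = +50 mm. Origin at the centre of the plate's underside, 0 to 12 mm above the bench (it stands on a foot); x along the fence (far end +x), z up
- inner_mid (a point): tray channel nearer the fence, legs up, 3 to 10 mm off the fence at first: aluminium U-channel 54 long, 23 wide, 25 tall, walls 5, groove 13 wide, 20 deep; loose, about 48 g. Origin: centre of its envelope; x along its length, y across, z from web to leg tips (open side). Its origin is 17.5 mm above the tray's
- outer_mid (a point): tray channel farther from the fence, legs up, 16 to 28 mm from the inner one at first; y points to the fence: aluminium U-channel 54 long, 23 wide, 25 tall, walls 5, groove 13 wide, 20 deep; loose, about 48 g. Origin: centre of its envelope; x along its length, y across, z from web to leg tips (open side)
- loose_mid (a point): third channel, on its side in the cradle, open side downhill; 70 degrees more roll about its own +x make it legs-down. aluminium U-channel 66 long, 23 wide, 25 tall, walls 5, groove 13 wide, 20 deep; loose, about 58 g. Origin: centre of its envelope; x along its length, y across, z from web to leg tips (open side). Nested: origin 22.5 mm above the tray's, 1.5 mm sideways play either way
- cradle: white cradle fixed to the bench: ramp 36 wide (x) rising at 20 degrees to its +y, lip 6 high across its low end; foot 40 (x) by 70, 5 high. Narrower than its channel, whose ends stand out about 15 mm each and whose centre starts 45 mm above the bench. Origin on the bench under the channel; z up
- motor: bystander: small stepper motor, 42 mm square, 40 tall with a 14 mm shaft on top; origin under its centre
- board: bystander: green circuit board 80 by 50, up to 12 high; origin under its centre
- bracket: bystander: yellow printed U-bracket 50 by 50, 44 tall; origin under its centre
- driver: bystander: black screwdriver 150 long lying on the bench; origin under it
Mind the look-alikes: they are no part of the job. Of the things that look like the tray, take the one that is farthest from the robot's base at the start.

How it is judged:
On the way, in this order (a step that is already met when the one before it is completed fails the run):
1. the nested channel is pressed down at its far end with over 6 N (y of loose_mid in the frame of inner_mid between -0.0155 and -0.0065 m and z of loose_mid in the frame of tray between 0.0205 and 0.0255 m and angle between loose_mid's own z axis and vertical above 3.06159 rad and contact force between loose and the fingers above 6 N and x of the grasp point in the frame of tray above 0.012 m), for 0.2 s.
2. the nested channel is pressed down at its near end with over 6 N (y of loose_mid in the frame of inner_mid between -0.0155 and -0.0065 m and z of loose_mid in the frame of tray between 0.0205 and 0.0255 m and angle between loose_mid's own z axis and vertical above 3.06159 rad and contact force between loose and the fingers above 6 N and x of the grasp point in the frame of tray below -0.012 m), for 0.2 s.
At the end, for the whole second after the job is handed in: Lower channels flat, legs up, along the fence (0.1 rad), gaps at fence and between them at most 2 mm; the third legs-down, level within 0.08 rad, origin 20.5 to 25.5 mm above the tray's, a leg in each groove; centres within 8 mm lengthwise; all released, at rest (y of inner_mid in the frame of tray above 0.0365 m and y of outer_mid in the frame of inner_mid above -0.025 m and z of each of inner_mid, outer_mid in the frame of tray below 0.0205 m and angle between each of inner_mid, outer_mid's own z axis and vertical below 0.08 rad and angle between the x axis of each of inner_mid, outer_mid and the x axis of tray, either way round below 0.1 rad and angle between the x axis of loose_mid and the x axis of inner_mid, either way round below 0.1 rad and x of outer_mid in the frame of inner_mid between -0.008 and 0.008 m and x of loose_mid in the frame of inner_mid between -0.008 and 0.008 m and x of loose_mid in the frame of outer_mid between -0.008 and 0.008 m and y of loose_mid in the frame of inner_mid between -0.0155 and -0.0065 m and z of loose_mid in the frame of tray between 0.0205 and 0.0255 m and angle between loose_mid's own z axis and vertical above 3.06159 rad and linear speed of each of loose, inner, outer below 0.02 m/s); the robot touches nothing.
It fails at once if the motor is shoved more than 30 mm (distance of motor from where it was at the start of the episode above 0.03 m).
It fails at once if the board is shoved more than 30 mm (distance of board from where it was at the start of the episode above 0.03 m).
It fails at once if the bracket is shoved more than 30 mm (distance of bracket from where it was at the start of the episode above 0.03 m).
It fails at once if the driver is shoved more than 30 mm (distance of driver from where it was at the start of the episode above 0.03 m).
It fails at once if an end of the nested channel is pressed with over 30 N (y of loose_mid in the frame of inner_mid between -0.0155 and -0.0065 m and z of loose_mid in the frame of tray between 0.0205 and 0.0255 m and angle between loose_mid's own z axis and vertical above 3.06159 rad and contact force between loose and the fingers above 30 N and (x of the grasp point in the frame of tray above 0.012 m or x of the grasp point in the frame of tray below -0.012 m)).
It also fails if it takes over 72 s, if anything falls off the work surface, if the arm or the gripper's body presses on something with over 40 N, if the wrist force passes 120 N, or if a joint passes its speed limit or range.

## Working session

There is one attempt and no reset: what is moved stays moved. The work goes in short steps, each a Python script; the robot and the scene stay as the last script left them, time stands still between calls to the robot, and variables do not carry over. Pictures are saved under pics/ and viewed, and the job is handed in when it is done.

```bash
ls; mkdir -p pics; python3 - <<'E'
from cell import bot,effector,state,snapshot,get_calibration
import cv2
for n in("scene","top","wrist"):
    cv2.imwrite(f"pics/a_{n}.png",snapshot(n)[:,:,::-1]); print(n,get_calibration(n))
print(state(),bot.tip_extent)
E
```

```text
pics
scene {'fov_y': 47.538058979388715, 'cx': 279.26675767235275, 'cy': 206.4120745661096, 'k1': 0.019860595567424907, 'pose': array([[-0.60690662, -0.63872329,  0.47296608,  1.00554159],
       [ 0.79477247, -0.48851658,  0.36012257,  0.45392434],
       [ 0.00103309,  0.59446119,  0.80412364,  0.95195512],
       [ 0.        ,  0.        ,  0.        ,  1.        ]])}
top {'fov_y': 51.541237358636266, 'cx': 280.3344849536117, 'cy': 209.24140782877564, 'k1': -0.01229988145242567, 'pose': array([[ 0.02063257,  0.984745  , -0.17277612,  0.24046957],
       [-0.99977434,  0.02119591,  0.00141605,  0.06275686],
       [ 0.00505659,  0.17270792,  0.9849601 ,  1.25335869],
       [ 0.        ,  0.        ,  0.        ,  1.        ]])}
wrist {'fov_y': 62.206954911443404, 'cx': 277.91352148427757, 'cy': 204.5540668702747, 'k1': -0.007909085460941486, 'hand_eye': array([[ 1.31581536e-03,  9.65888987e-01,  2.58953149e-01,
         7.11739594e-02],
       [ 9.99999122e-01, -1.23041089e-03, -4.91880022e-04,
        -4.54212462e-05],
       [-1.56482723e-04,  2.58953569e-01, -9.65889758e-01,
  
[... 195 characters left out ...]
231706e-05,
        1.18140021e+00, -1.78523465e-01]), 'qd': array([ 0.00053786, -0.00269556, -0.00514004, -0.00030027,  0.00038666,
       -0.00069978]), 'joint_torque': array([ 1.05994666e-03, -4.40428913e+01, -1.76843458e+01,  6.34129113e-02,
        5.52083447e-02, -1.01540836e-04]), 'tool_pos': array([0.27645214, 0.55995055, 0.23878372]), 'ee_rot': array([[-8.96602104e-01,  4.42835973e-01, -9.83504032e-04],
       [ 4.42836977e-01,  8.96601117e-01, -1.35973312e-03],
       [ 2.79672072e-04, -1.65467153e-03, -9.99998592e-01]]), 'contact_force': array([-0.56942764,  0.77109212, -0.38846743]), 'ft_torque': array([-0.00411409,  0.0252753 ,  0.01271038]), 'opening': 0.0870643094962055} 0.017
```

View pics/a_scene.png

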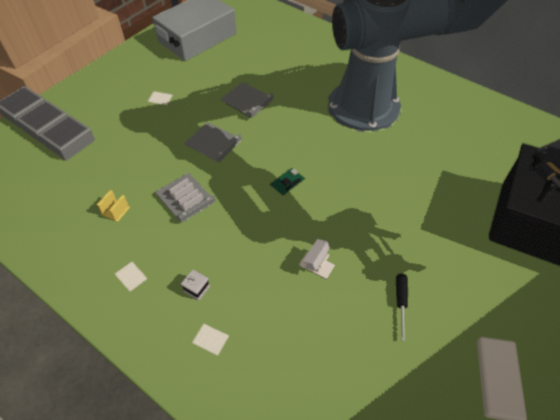

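View pics/a_top.png

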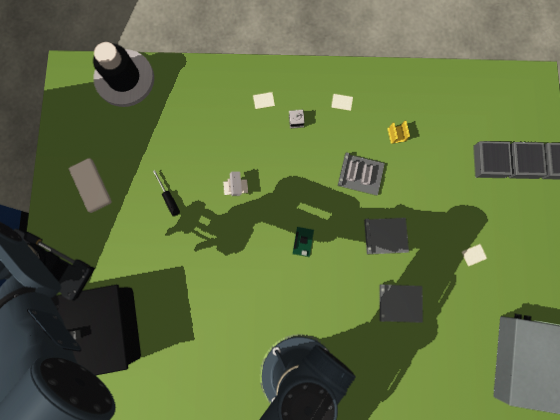

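View pics/a_wrist.png

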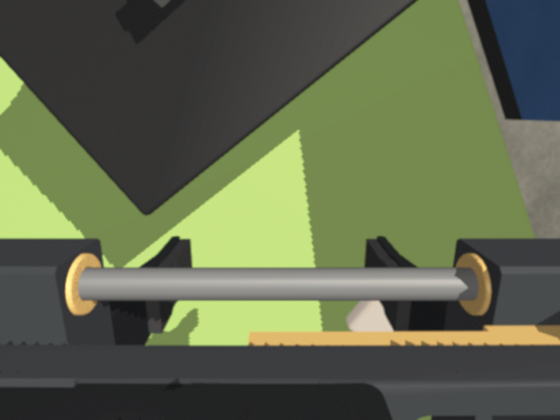

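The scene camera shows the loaded tray at about (185,197) and the cradle with the loose channel at about (315,258). In the top view the tray is at (362,173), the cradle at (236,184), the motor at (297,118), the board at (303,241), the bracket at (400,132) and the driver at (167,193).

```bash
cat > h.py <<'E'
import numpy as np, cv2
from cell import bot,effector,state,snapshot,get_calibration
def intr(c):
    f=210/np.tan(np.radians(c['fov_y']/2)); return f
def ray(c,T,uv):
    f=intr(c); d=(np.array(uv,float)-[c['cx'],c['cy']])/f
    s=d.copy()
    for _ in range(10): s=d/(1+c['k1']*(s@s))
    v=T[:3,:3]@np.array([s[0],-s[1],-1]); return T[:3,3],v
def onz(c,T,uv,z):
    o,v=ray(c,T,uv); return o+v*(z-o[2])/v[2]
def proj(c,T,P):
    p=np.linalg.inv(T)@np.append(P,1); s=np.array([p[0],-p[1]])/-p[2]
    return s*(1+c['k1']*(s@s))*intr(c)+[c['cx'],c['cy']]
def wT(c,s):
    T=np.eye(4);T[:3,:3]=s['ee_rot'];T[:3,3]=s['tool_pos']; return T@c['hand_eye']
def Rdown(a):  # tool y axis at heading a (jaw direction), z down
    y=np.array([np.cos(a),np.sin(a),0]);z=np.array([0,0,-1.]);return np.stack([np.cross(y,z),y,z],1)
def wsnap(name):
    s=state(); im=snapshot("wrist"); cv2.imwrite(f"pics/{name}.png",im[:,:,::-1])
    c=get_calibration("wrist"); T=wT(c,s); np.save(f"pics/{name}.npy",T); print(name,s['clock'],s['tool_pos'].round(4)); return im
E
python3 - <<'E'
from h import *
im=cv2.imread("pics/a_top.png")
cv2.imwrite("pics/a_t1.png",cv2.resize(im[130:220,320:410],None,fx=6,fy=6,interpolation=cv2.INTER_CUBIC))
cv2.imwrite("pics/a_t2.png",cv2.resize(im[150:230,200:290],None,fx=6,fy=6,interpolation=cv2.INTER_CUBIC))
c=get_calibration("top");T=c['pose']
for n,uv in dict(tray=(362,173),cradle=(236,184),motor=(297,118),board=(303,241),bracket=(400,132),driver=(167,193),t2=(388,236),t3=(402,303)).items(): print(n,onz(c,T,uv,0.02).round(3))
E
```

```text
tray [ 0.57  -0.176  0.02 ]
cradle [0.529 0.191 0.02 ]
motor [0.735 0.017 0.02 ]
board [ 0.367 -0.005  0.02 ]
bracket [ 0.698 -0.291  0.02 ]
driver [0.498 0.39  0.02 ]
t2 [ 0.386 -0.248  0.02 ]
t3 [ 0.199 -0.283  0.02 ]
```

View pics/a_t1.png

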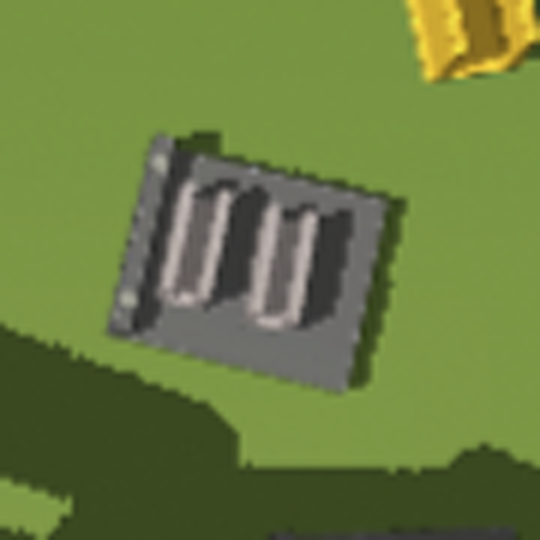

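View pics/a_t2.png

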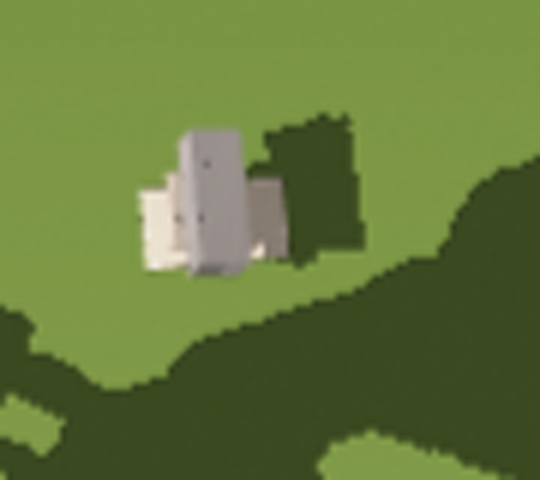

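```bash
python3 - <<'E'
from h import *
c=get_calibration("top");T=c['pose']
# tray fence ends in crop1 (6x): 
for uv in [(320+115/6,130+330/6),(320+160/6,130+137/6)]: print(onz(c,T,uv,0.03))
for a in (-13,167):
  for p in ([.57,-.176,.2],[.57,-.23,.2]): print(a,p,bot.ik(p,Rdown(np.radians(a))))
for a in (0,180): print(a,bot.ik([.529,.14,.22],Rdown(np.radians(a))),bot.ik([.529,.24,.22],Rdown(np.radians(a))))
E
```

```text
[ 0.52974123 -0.10731213  0.03      ]
[ 0.626755   -0.12956971  0.03      ]
-13 [0.57, -0.176, 0.2] [-4.86644460e-01  5.36216488e-01  1.54601969e+00 -4.44089210e-16
  1.05935647e+00 -2.59751657e-01]
-13 [0.57, -0.23, 0.2] [-5.65113080e-01  5.59045362e-01  1.49902639e+00 -4.44089210e-16
  1.08352090e+00 -3.38220277e-01]
167 [0.57, -0.176, 0.2] None
167 [0.57, -0.23, 0.2] [-5.65113080e-01  5.59045362e-01  1.49902639e+00 -4.44089210e-16
  1.08352090e+00  2.80337238e+00]
0 [ 5.44550315e-02  4.48077295e-01  1.64996854e+00 -4.44089210e-16
  1.04354682e+00  5.44550315e-02] [ 2.33648885e-01  4.91391905e-01  1.56648201e+00 -4.44089210e-16
  1.08371874e+00  2.33648885e-01]
180 None None
```

```bash
python3 - <<'E'
from h import *
bot.move_ptp([.529,.135,.2],Rdown(0)); bot.pause(.2); wsnap("b1")
bot.move_ptp([.565,-.235,.2],Rdown(np.radians(-13))); bot.pause(.2); wsnap("b2")
print(state()['clock'])
E
```

```text
b1 2.15 [0.5288 0.1359 0.2001]
b2 3.7917 [ 0.5653 -0.2336  0.2001]
3.8417
```

View pics/b1.png

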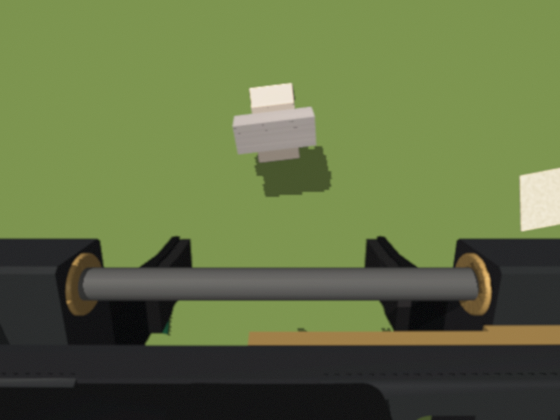

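View pics/b2.png

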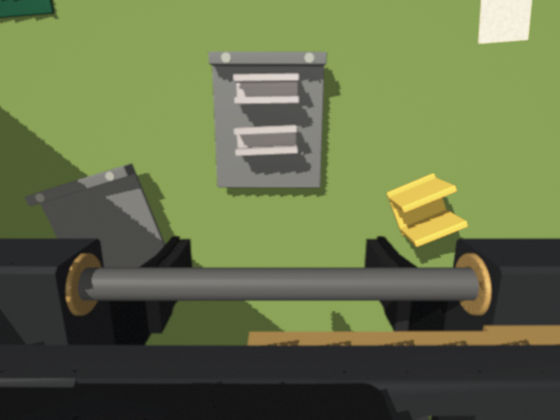

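b1 shows the loose channel at about (275,130). The cradle's lit part is above it at (272,97) and its shaded part below at (278,155). b2 shows the tray, with the fence along row 58, the inner channel at (266,88) and the outer at (266,140).

```bash
python3 - <<'E'
import cv2
a=cv2.imread("pics/b1.png")[70:205,215:345];cv2.imwrite("pics/b1c.png",cv2.resize(a,None,fx=4.4,fy=4.4,interpolation=cv2.INTER_CUBIC))
a=cv2.imread("pics/b2.png")[45:195,200:335];cv2.imwrite("pics/b2c.png",cv2.resize(a,None,fx=4,fy=4,interpolation=cv2.INTER_CUBIC))
E
```

```text
(no output)
```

View pics/b1c.png

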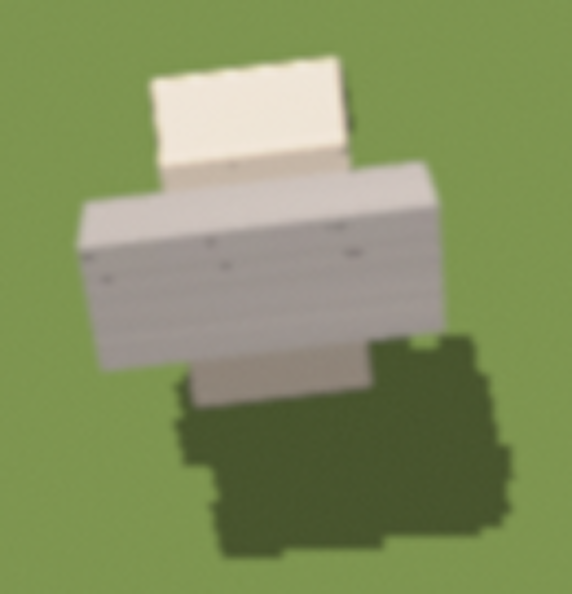

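View pics/b2c.png

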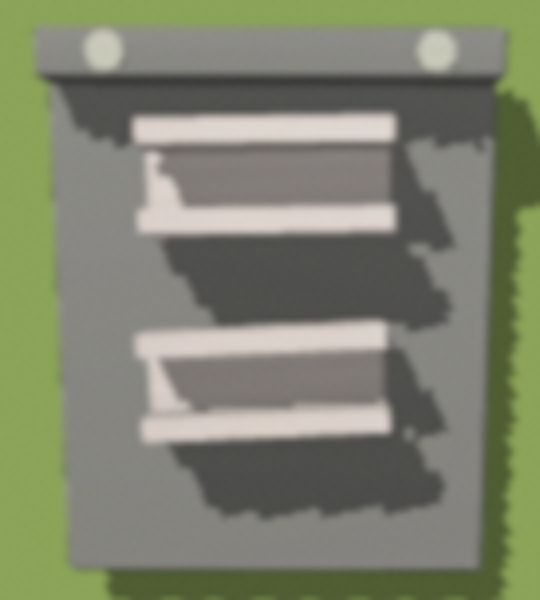

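```bash
cat > fit.py <<'E'
from h import *
from scipy.optimize import least_squares
c=get_calibration("wrist")
def Rz(h): return np.array([[np.cos(h),-np.sin(h),0],[np.sin(h),np.cos(h),0],[0,0,1]])
def Rx(h): return np.array([[1,0,0],[0,np.cos(h),-np.sin(h)],[0,np.sin(h),np.cos(h)]])
def fit(T,pts,pix,R0,x0,zfix=None):
    pts=np.array(pts)/1000; pix=np.array(pix)
    def P(p): return np.array([proj(c,T,np.array([p[0],p[1],zfix if zfix is not None else p[3]])+Rz(p[2])@R0@q) for q in pts])
    r=least_squares(lambda p:(P(p)-pix).ravel(),x0,x_scale=[.1,.1,1]+([.1] if zfix is None else [])); return r.x,(P(r.x)-pix).round(1)
if __name__=="__main__":
    T=np.load("pics/b1.npy"); o=np.array([215,70])
    pix=o+np.array([(85,203),(425,163),(80,247),(438,205),(102,370),(443,330)])/4.4
    pts=[(s*33,y,z) for y,z in((-11.5,-12.5),(11.5,-12.5),(11.5,12.5)) for s in(-1,1)]
    print("loose z45",*fit(T,pts,pix,Rx(np.radians(110)),[.53,.19,.1],.045)); print("free",*fit(T,pts,pix,Rx(np.radians(110)),[.53,.19,.1,.045]))
    T=np.load("pics/b2.npy"); o=np.array([200,45])
    q=o+np.array([(70,568),(480,568),(35,28),(507,28),(38,77),(503,75)])/4
    for fz in(20,25):
        pts=[(-50,-60,5),(50,-60,5),(-50,60,fz),(50,60,fz),(-50,50,fz),(50,50,fz)]
        x,e=fit(T,pts,q,np.eye(3),[.57,-.17,-.2,.005]);print("tray",fz,x,e.tolist())
    x,e=fit(T,pts,q,np.eye(3),[.57,-.17,-.2],.006);print(x)
    for n,p4 in dict(inner=[(132,117),(395,113),(137,234),(397,231)],outer=[(133,332),(387,321),(142,443),(392,432)]).items():
        pts=[(-27,11.5,12.5),(27,11.5,12.5),(-27,-11.5,12.5),(27,-11.5,12.5)]
        for zt in (0,.006,.012):
            y,e=fit(T,pts,o+np.array(p4)/4,np.eye(3),[.57,-.17,-.2],.0175+zt)
            print(n,zt,y,e.tolist())
        y,e=fit(T,pts,o+np.array(p4)/4,np.eye(3),[.57,-.17,-.2,.02]);print(n,y)
E
python3 fit.py
```

```text
loose z45 [0.52576071 0.19120828 0.1162624 ] [[-0.  -0.3]
 [-0.1 -0.3]
 [-0.7  0.1]
 [ 0.4  0. ]
 [-0.3  0.2]
 [ 0.7  0.3]]
free [0.52574083 0.19109801 0.11627709 0.04218816] [[ 0.4 -0.2]
 [-0.4 -0.1]
 [-0.3  0.1]
 [ 0.   0.1]
 [ 0.  -0. ]
 [ 0.3  0.1]]
tray 20 [ 0.56956293 -0.17339275 -0.22380676  0.00643947] [[0.2, -0.2], [0.1, -0.2], [-0.2, -0.2], [-0.2, -0.2], [-0.3, 0.1], [0.4, 0.7]]
tray 25 [ 0.56948952 -0.17375739 -0.22431855  0.00351374] [[0.7, -0.5], [-0.3, -0.4], [-0.6, -0.2], [0.2, -0.1], [-0.7, 0.2], [0.8, 0.8]]
[ 0.56951767 -0.17392319 -0.2243325 ]
inner 0 [ 0.57505849 -0.1437532  -0.20954627] [[1.3, 0.6], [-1.0, 0.6], [1.2, -0.6], [-1.5, -0.7]]
inner 0.006 [ 0.57514974 -0.14417223 -0.20946372] [[0.6, 0.3], [-0.4, 0.3], [0.6, -0.3], [-0.9, -0.5]]
inner 0.012 [ 0.57524082 -0.14459192 -0.20937805] [[-0.0, 0.1], [0.3, 0.1], [0.0, 0.0], [-0.3, -0.2]]
inner [ 0.57524534 -0.14461276 -0.20937371  0.02979762]
outer 0 [ 0.56451692 -0.18662216 -0.17899956] [[1.4, 0.8], [-1.0, 0.7], [1.1, -0.9], [-1.5, -0.8]]
outer 0.006 [ 0.56480848 -0.18622298 -0.17890573] [[0.8, 0.6], [-0.4, 0.5], [0.5, -0.6], [-0.9, -0.6]]
outer 0.012 [ 0.56509985 -0.18582446 -0.17880811] [[0.1, 0.4], [0.2, 0.2], [-0.1, -0.3], [-0.3, -0.3]]
outer [ 0.56516459 -0.18573598 -0.17878588  0.03083368]
```

```bash
python3 - <<'E'
import cv2
a=cv2.imread("pics/a_scene.png");cv2.imwrite("pics/a_s1.png",cv2.resize(a[230:290,285:350],None,fx=8,fy=8,interpolation=cv2.INTER_CUBIC))
E
```

```text
(no output)
```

View pics/a_s1.png

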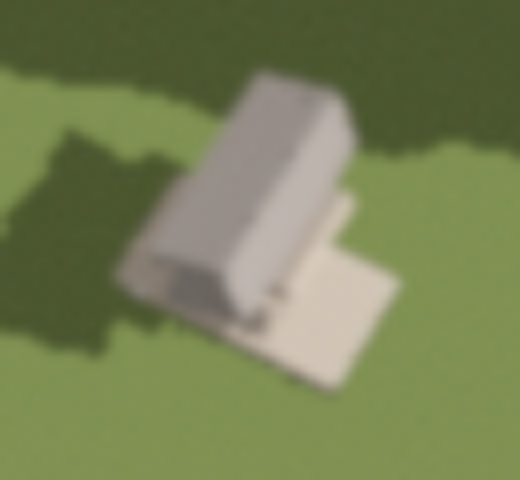

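```bash
cat >> h.py <<'E'
TR=np.array([.5695,-.1737]); H=-.224
ex=np.array([np.cos(H),np.sin(H),0]); ey=np.array([-np.sin(H),np.cos(H),0])
def tw(x,y,z=0): return np.array([TR[0],TR[1],0])+ex*x+ey*y+np.array([0,0,z])
def tf(p): d=np.asarray(p)-np.array([TR[0],TR[1],0]); return np.array([d@ex,d@ey,d[2]])
def until(dirv,maxd,step,F,speed=.03,base=None,ori=None):
    """step TCP along dirv until reaction force (against dirv) > F"""
    s=state(); b=s['contact_force'] if base is None else base; p0=s['tool_pos'].copy(); dirv=np.asarray(dirv,float)
    d=0
    while d<maxd:
        d=min(d+step,maxd); bot.servo_line(p0+dirv*d,ori,max_speed=speed)
        f=-(state()['contact_force']-b)@dirv
        if f>F: break
    s=state(); print(f"until d={d*1e3:.1f}mm f={f:.1f} at",s['tool_pos'].round(4),'t',round(s['clock'],2)); return d,f
E
python3 - <<'E'
from h import *
R=Rdown(H)
effector.set_gripper(.066,5)
bot.move_ptp(tw(-.001,.030,.075),R)
bot.servo_line(tw(-.001,.030,.036),max_speed=.08)
bot.pause(.1);print(state()['contact_force'],tf(state()['tool_pos']),state()['clock'])
until([0,0,-1],.016,.001,3)
E
```

```text
[-1.06042898 -0.29740116  0.25817549] [-0.00071575  0.02994889  0.03618981] 5.9333
until d=5.0mm f=6.3 at [ 0.5755 -0.1444  0.0322] t 7.18
```

```bash
python3 - <<'E'
from h import *
p=state()['tool_pos']; bot.servo_line([p[0],p[1],.0345])
effector.set_gripper(.045,10); s=state();print('open',s['opening'],s['contact_force'],s['clock'])
bot.servo_line(s['tool_pos']*[1,1,0]+ey*.005+[0,0,.0345],max_speed=.05)
bot.pause(.1)
until(ey,.010,.001,6)
print(tf(state()['tool_pos']),state()['contact_force'])
effector.set_gripper(.066); s=state(); print(s['opening'],tf(s['tool_pos']))
p=s['tool_pos'];bot.servo_line(p+[0,0,.04],max_speed=.15)
wsnap("c1")
bot.servo_line(tw(-.0015,-.0133,.0745),max_speed=.15)
bot.servo_line(tw(-.0015,-.0133,.0345),max_speed=.12)
effector.set_gripper(.045,10); s=state();print('open',s['opening'],s['contact_force'],s['clock'])
E
```

```text
open 0.05398984475912121 [-0.65893993  0.47200822 -0.70031115] 7.825
until d=6.0mm f=6.9 at [ 0.5774 -0.1352  0.0345] t 9.68
[-0.00087976  0.03931842  0.03452629] [-2.37558811 -7.36176356 -0.23060928]
0.06610416888733633 [-0.00465894  0.03946981  0.03426135]
c1 10.65 [ 0.5742 -0.134   0.0746]
open 0.05431091515648487 [0.87434384 0.31147678 0.2630769 ] 12.075
```

View pics/c1.png

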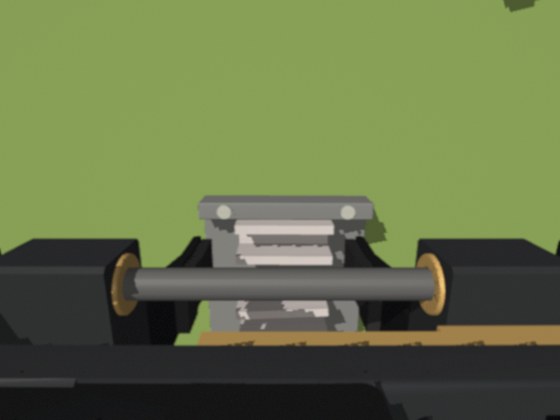

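```bash
python3 - <<'E'
from h import *
s=state();print(tf(s['tool_pos']),s['opening'],s['contact_force'])
bot.servo_line(tw(-.001,-.0133+.014,.0345),max_speed=.06)
bot.pause(.1);print(tf(state()['tool_pos']),state()['contact_force'])
until(ey,.012,.001,8)
s=state();print(tf(s['tool_pos']),s['contact_force'],s['opening'])
bot.pause(.3)
s=state();print(tf(s['tool_pos']),s['contact_force'],s['clock'])
E
```

```text
[-0.00139658 -0.01318768  0.03473422] 0.05431091515648487 [0.87434384 0.31147678 0.2630769 ]
[-0.00092361  0.00136429  0.03473723] [-0.28672934  2.43735385  2.65332527]
until d=12.0mm f=2.2 at [ 0.5716 -0.1604  0.0348] t 15.56
[-0.00090967  0.01346727  0.03476173] [0.38660943 0.0571783  1.57941441] 0.05451894779057336
[-0.00090003  0.01345167  0.03474978] [ 0.98253452 -0.00653211  1.76058659] 15.8583
```

```bash
python3 - <<'E'
from h import *
until(ey,.008,.001,10)
s=state();print(tf(s['tool_pos']),s['contact_force'],s['opening'])
p=s['tool_pos']
effector.set_gripper(.066); s=state(); print(s['opening'],tf(s['tool_pos']),s['contact_force'])
bot.pause(.1); s=state(); print(tf(s['tool_pos']),s['contact_force'])
E
```

```text
until d=6.0mm f=10.5 at [ 0.5721 -0.1566  0.0347] t 17.36
[-0.00131776  0.01727896  0.03471296] [-4.05935227 -9.65247431  2.5523994 ] 0.05385430846628062
0.06563871693255983 [-0.00096238  0.01981293  0.03467876] [-0.1601658  -0.8132924  -0.43759475]
[-0.00090571  0.01964783  0.03473979] [ 0.18143257 -0.71739217  0.42422143]
```

```bash
python3 - <<'E'
from h import *
bot.servo_line(tw(-.001,.0185,.0745),max_speed=.2)
bot.servo_line(tw(-.001,-.02,.0745),max_speed=.2)
effector.set_gripper(.022,10)
bot.servo_line(tw(-.001,-.02,.0345),max_speed=.12)
bot.servo_line(tw(-.001,-.0105,.0345),max_speed=.06); bot.pause(.1)
print(tf(state()['tool_pos']),state()['contact_force'])
until(ey,.009,.001,9)
s=state();print(tf(s['tool_pos']),s['contact_force'],s['opening'])
bot.servo_line(tw(-.001,-.02,.0345),max_speed=.08)
bot.move_ptp(tw(-.001,-.06,.2),Rdown(H)); bot.pause(.2)
wsnap("d1")
a=cv2.imread("pics/d1.png")[45:195,200:335];cv2.imwrite("pics/d1c.png",cv2.resize(a,None,fx=4,fy=4,interpolation=cv2.INTER_CUBIC))
print(state()['clock'])
E
```

```text
[-0.00086689 -0.01029289  0.03475082] [ 0.96198042 -0.31784389  0.10209031]
until d=7.0mm f=11.2 at [ 0.5675 -0.1799  0.035 ] t 22.33
[-0.00061431 -0.00648192  0.03502989] [ -4.06846801 -10.62847508  -0.09435466] 0.02227841036804782
d1 23.6083 [ 0.5542 -0.2308  0.1975]
23.6583
```

View pics/d1c.png

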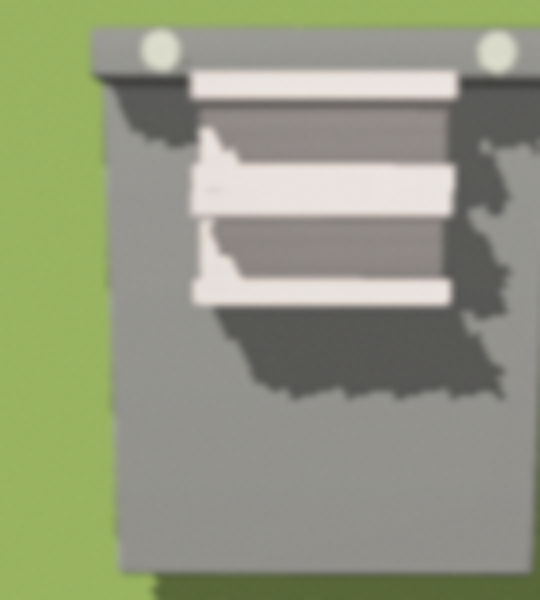

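d1 shows the two channels closed up: the middle pair of legs is one solid band with no gap, and the top leg sits against the fence.

```bash
python3 - <<'E'
from fit import *
T=np.load("pics/d1.npy"); o=np.array([200,45])
# pack corners: inner +y leg outer edge, boundary, outer -y edge
pix=o+np.array([(190,70),(458,70),(190,216),(453,216),(192,305),(452,305),(190,100),(458,100)])/4
pts=[(-27,23,12.5),(27,23,12.5),(-27,-5,12.5),(27,-5,12.5),(-27,-23,12.5),(27,-23,12.5),(-27,18,12.5),(27,18,12.5)]
for zz in (.0275,None):
    x,e=fit(T,pts,pix,np.eye(3),[.57,-.17,-.2]+([.0275] if zz is None else []),zz); print(x,tf([x[0],x[1],0]),e.tolist())
T=np.load("pics/b2.npy")
q=o+np.array([(70,568),(480,568),(35,28),(507,28),(38,77),(503,75)])/4
pts=[(-50,-60,5),(50,-60,5),(-50,60,20),(50,60,20),(-50,50,20),(50,50,20)]
x,e=fit(T,pts,q,np.eye(3),[.57,-.17,-.2],.010);print(x,tf([x[0],x[1],0]))
R0=np.stack
# reach check: grasp with tilt, place with tilt
hc=.1163
def tool(hj,tilt): # jaw y along heading hj; back dir tilted by tilt from vertical toward left of hj (+)
    y=np.array([np.cos(hj),np.sin(hj),0]); l=np.array([-np.sin(hj),np.cos(hj),0])
    b=np.cos(tilt)*np.array([0,0,1])+np.sin(tilt)*l; z=-b; return np.stack([np.cross(y,z),y,z],1)
for t in (20,30,35,40,50):
  for fl in (0,np.pi):
    # at cradle tilt t toward +yc. jaw hc or hc+pi (then sign flips)
    a=bot.ik([.5258,.1911,.055],tool(hc+fl,np.radians(t)*(1 if fl==0 else -1)))
    # placed: rotate about channel x by +70: tilt t -70 => back dir rotates toward +yc? 
    res=[None if a is None else a.round(2).tolist()]
    for w in (0,np.pi):
        h2=H+w
        # channel heading h2, tool jaw heading h2+fl
        th=np.radians(t-70)
        res.append(bot.ik(tw(0,.026,.045),tool(h2+fl,th*(1 if fl==0 else -1))) )
    print(t,fl,[None if r is None else np.round(r,2).tolist() for r in res])
E
```

```text
[ 0.57431677 -0.14720063 -0.22489206] [-0.00118991  0.02690729  0.        ] [[0.0, 0.4], [-0.4, 0.6], [0.7, -0.1], [-0.1, 0.1], [0.6, -0.1], [-0.4, 0.1], [0.2, -0.6], [-0.5, -0.4]]
[ 0.5742696  -0.14735883 -0.22489735  0.02988881] [-0.00120077  0.02674256  0.        ] [[-0.2, 0.2], [-0.1, 0.4], [0.4, -0.0], [0.2, 0.2], [0.3, 0.1], [-0.2, 0.3], [-0.1, -0.7], [-0.3, -0.5]]
[ 0.56960466 -0.17362398 -0.22382255] [8.51612399e-05 9.73647570e-05 0.00000000e+00]
20 0 [[0.32, 0.77, 1.66, -0.46, 0.84, 0.54], [-0.78, 0.96, 1.53, 0.74, 1.3, -1.0], [-0.07, 0.95, 1.56, -1.01, 1.1, -2.28]]
20 3.141592653589793 [[0.32, 0.77, 1.66, -0.46, 0.84, -2.6], [-0.78, 0.96, 1.53, 0.74, 1.3, 2.14], [-0.07, 0.95, 1.56, -1.01, 1.1, 0.86]]
30 0 [[0.4, 0.82, 1.61, -0.62, 0.97, 0.71], [-0.73, 0.9, 1.56, 0.66, 1.16, -0.93], [-0.13, 0.89, 1.59, -0.89, 0.97, -2.41]]
30 3.141592653589793 [[0.4, 0.82, 1.61, -0.62, 0.97, -2.43], [-0.73, 0.9, 1.56, 0.66, 1.16, 2.22], [-0.13, 0.89, 1.59, -0.89, 0.97, 0.73]]
35 0 [[0.43, 0.85, 1.59, -0.69, 1.04, 0.77], [-0.7, 0.87, 1.58, 0.61, 1.09, -0.88], [-0.16, 0.86, 1.6, -0.81, 0.91, -2.49]]
35 3.141592653589793 [[0.43, 0.85, 1.59, -0.69, 1.04, -2.37], [-0.7, 0.87, 1.58, 0.61, 1.09, 2.27], [-0.16, 0.86, 1.6, -0.81, 0.91, 0.65]]
40 0 [[0.46, 0.88, 1.56, -0.74, 1.11, 0.83], [-0.67, 0.84, 1.6, 0.56, 1.03, -0.82], [-0.2, 0.83, 1.62, -0.73, 0.85, -2.58]]
40 3.141592653589793 [[0.46, 0.88, 1.56, -0.74, 1.11, -2.32], [-0.67, 0.84, 1.6, 0.56, 1.03, 2.33], [-0.2, 0.83, 1.62, -0.73, 0.85, 0.56]]
50 0 [[0.51, 0.95, 1.51, -0.84, 1.26, 0.91], [-0.6, 0.8, 1.62, 0.42, 0.9, -0.67], [-0.27, 0.79, 1.63, -0.52, 0.77, -2.81]]
50 3.141592653589793 [[0.51, 0.95, 1.51, -0.84, 1.26, -2.23], [-0.6, 0.8, 1.62, 0.42, 0.9, 2.47], [-0.27, 0.79, 1.63, -0.52, 0.77, 0.34]]
```

```bash
cat >> h.py <<'E'
HC=.1163; CC=np.array([.5258,.1904,.045])
def tool(hj,tilt):
    y=np.array([np.cos(hj),np.sin(hj),0]); l=np.array([-np.sin(hj),np.cos(hj),0])
    b=np.cos(tilt)*np.array([0,0,1])+np.sin(tilt)*l; z=-b; return np.stack([np.cross(y,z),y,z],1)
t35=np.radians(35); RC=tool(HC,t35); RN=tool(H,-t35)
E
python3 - <<'E'
from h import *
tc=CC-RC[:,2]*.006
effector.set_gripper(.084,15)
bot.move_ptp(tc-RC[:,2]*.07,RC)
bot.servo_line(tc,max_speed=.1); bot.pause(.1)
s=state();print(s['tool_pos']-tc,s['contact_force'],s['clock'])
effector.set_gripper(.055,15); s=state();print(s['opening'],s['tool_pos']-tc,s['contact_force'],s['clock'])
bot.servo_line(tc+[0,0,.09],max_speed=.12); bot.pause(.1)
s=state();print(s['opening'],s['contact_force'],s['clock'])
for n in("scene","top"): cv2.imwrite(f"pics/e_{n}.png",cv2.resize(snapshot(n)[:,:,::-1],None,fx=1.4,fy=1.4))
wsnap("e_w")
E
```

```text
[0.00050867 0.00056317 0.00058051] [-0.07218731 -0.05484457 -0.0023264 ] 27.5583
0.06579192917485258 [9.07772838e-05 1.31666713e-04 1.69586305e-04] [-0.67602191  0.90421445  0.55230509] 28.0333
0.06602051926010108 [-0.32091954  0.46952259 -0.40606229] 29.0333
e_w 29.1333 [0.5249 0.1936 0.139 ]
```

View pics/e_scene.png

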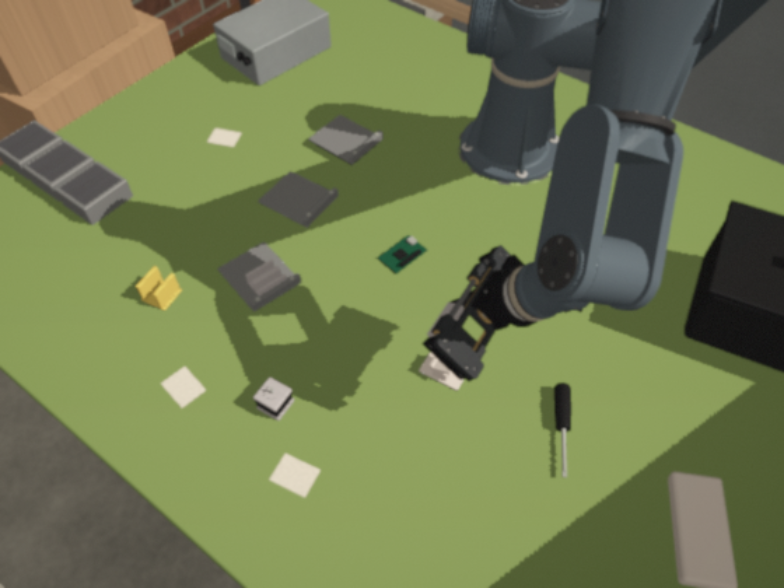

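View pics/e_w.png

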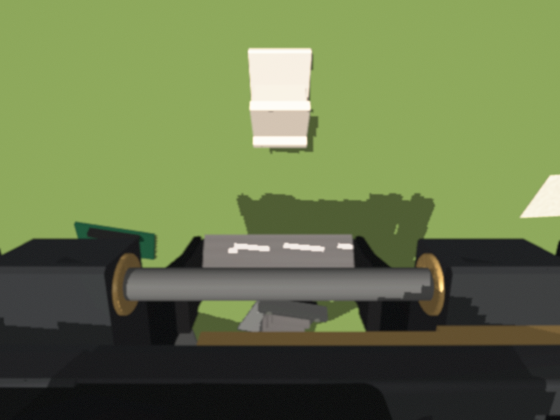

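```bash
python3 - <<'E'
from h import *
c=get_calibration("wrist")
for dx in(-2,0,2):
  for dz in(-2,0,2):
    print(dx,dz,[proj(c,c['hand_eye'],np.array([16.6+dx,y,2.4+dz])/1000).round(1).tolist() for y in(-33,33)], proj(c,c['hand_eye'],np.array([16.6+dx-18.8,0,2.4+dz-13.2])/1000).round(1))
a=cv2.imread("pics/e_w.png")[220:300,180:380];cv2.imwrite("pics/e_wc.png",cv2.resize(a,None,fx=4,fy=4,interpolation=cv2.INTER_CUBIC))
E
```

```text
-2 -2 [[204.9, 243.3], [353.3, 243.2]] [279.2 296.4]
-2 0 [[205.8, 241.7], [352.4, 241.6]] [279.2 294. ]
-2 2 [[206.7, 240.1], [351.4, 240.0]] [279.2 291.7]
0 -2 [[204.6, 239.1], [353.6, 239.0]] [279.2 292.2]
0 0 [[205.5, 237.5], [352.6, 237.4]] [279.2 289.8]
0 2 [[206.4, 235.9], [351.7, 235.9]] [279.2 287.5]
2 -2 [[204.4, 234.8], [353.8, 234.7]] [279.2 287.9]
2 0 [[205.3, 233.3], [352.9, 233.2]] [279.2 285.6]
2 2 [[206.2, 231.8], [351.9, 231.7]] [279.2 283.3]
```

View pics/e_wc.png

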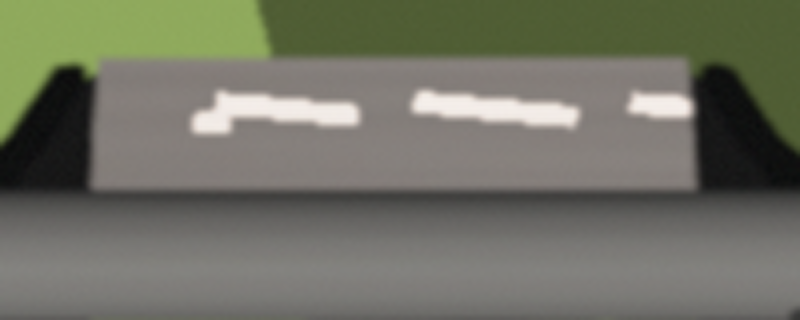

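```bash
python3 - <<'E'
from h import *
tn=tw(-.001,.0255,.0325)-RN[:,2]*.006
bot.move_ptp(tn+[0,0,.09],RN)
bot.servo_line(tn+[0,0,.026],max_speed=.1); bot.pause(.15)
s=state();print(s['tool_pos']-tn-[0,0,.026],s['contact_force'],s['clock'])
until([0,0,-1],.025,.002,4,speed=.04)
s=state();print((s['tool_pos']-tn).round(4),s['contact_force'])
E
```

```text
[ 0.00036313 -0.00041253  0.00065387] [-0.07277407 -0.67326876 -1.12295521] 31.4417
until d=25.0mm f=-0.2 at [ 0.5738 -0.1524  0.039 ] t 34.69
[ 0.0003 -0.0004  0.0016] [ 0.36457101  0.85464298 -1.34330816]
```

```bash
python3 - <<'E'
from h import *
until([0,0,-1],.005,.0007,4,speed=.03)
s=state();print(tf(s['tool_pos']),s['contact_force'],s['opening'])
for n in("scene","top"): cv2.imwrite(f"pics/f_{n}.png",cv2.resize(snapshot(n)[:,:,::-1],None,fx=1.4,fy=1.4))
E
```

```text
until d=2.8mm f=5.2 at [ 0.5738 -0.1523  0.0367] t 35.69
[-0.00058309  0.02176489  0.03673037] [ 0.1028194  -0.24763313  3.84292516] 0.06560273723980634
```

View pics/f_scene.png

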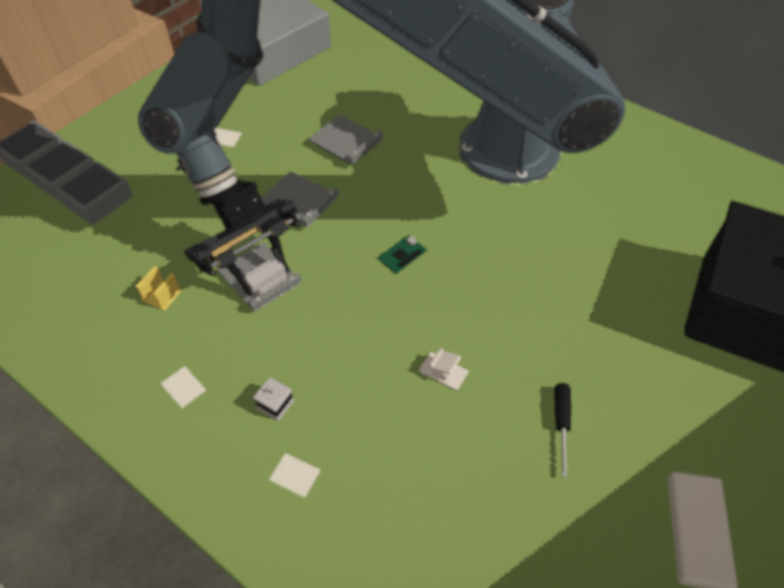

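```bash
python3 - <<'E'
from h import *
effector.set_gripper(.080); print(state()['opening'],state()['contact_force'])
p=state()['tool_pos']
bot.servo_line(p-RN[:,2]*.05,max_speed=.15)
bot.move_ptp(tw(-.001,-.06,.2),Rdown(H)); bot.pause(.15)
wsnap("g1")
a=cv2.imread("pics/g1.png")[45:195,200:335];cv2.imwrite("pics/g1c.png",cv2.resize(a,None,fx=4,fy=4,interpolation=cv2.INTER_CUBIC))
print(state()['clock'])
E
```

```text
0.07965072334880502 [ 0.35439604  0.91985052 -0.77978504]
g1 37.6167 [ 0.5538 -0.2314  0.1974]
37.6667
```

View pics/g1c.png

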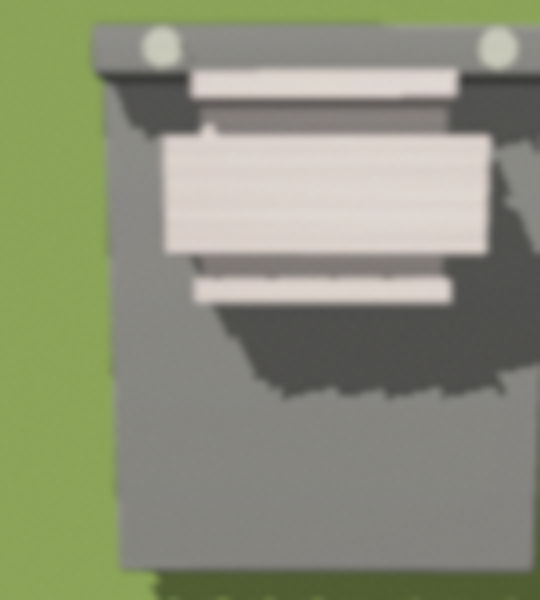

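g1 shows the third channel seated over the middle legs. Its web spans crop columns 163 to 490 and the lower channels span 192 to 455, so it is centred lengthwise and parallel. Next come the two presses.

```bash
python3 - <<'E'
from h import *
effector.set_gripper(0.0,10)
R=Rdown(H)
def press(x):
    bot.servo_line(tw(x,.026,.072),max_speed=.15); bot.servo_line(tw(x,.026,.0655),max_speed=.05); bot.pause(.2)
    b=np.mean([ (bot.pause(.02),state()['contact_force'])[1] for _ in range(4)],0)
    d,f=until([0,0,-1],.009,.0005,11,speed=.02,base=b)
    for _ in range(7): bot.pause(.1); print(round(state()['contact_force'][2]-b[2],1),end=' ')
    print(tf(state()['tool_pos']),state()['clock'])
    bot.servo_line(tw(x,.026,.072),max_speed=.05)
bot.move_ptp(tw(.022,.026,.10),R)
press(.022)
E
```

```text
until d=5.5mm f=12.1 at [ 0.5972 -0.1533  0.0621] t 43.33
12.0 11.6 13.5 12.4 11.8 12.5 12.3 [0.02245767 0.02602557 0.06208832] 44.0333
```

```bash
python3 - <<'E'
from h import *
def press(x):
    bot.servo_line(tw(x,.026,.075),max_speed=.1); bot.servo_line(tw(x,.026,.0655),max_speed=.05); bot.pause(.2)
    b=np.mean([ (bot.pause(.02),state()['contact_force'])[1] for _ in range(4)],0)
    d,f=until([0,0,-1],.009,.0005,11,speed=.02,base=b)
    for _ in range(7): bot.pause(.1); print(round(state()['contact_force'][2]-b[2],1),end=' ')
    print(tf(state()['tool_pos']),state()['clock'])
    bot.servo_line(tw(x,.026,.080),max_speed=.05)
press(-.024)
bot.move_ptp(tw(-.001,-.06,.2),Rdown(H)); bot.pause(.15)
wsnap("i1")
a=cv2.imread("pics/i1.png")[45:195,200:335];cv2.imwrite("pics/i1c.png",cv2.resize(a,None,fx=4,fy=4,interpolation=cv2.INTER_CUBIC))
cv2.imwrite("pics/i_top.png",snapshot("top")[:,:,::-1])
print(state()['clock'])
E
```

```text
until d=5.0mm f=11.5 at [ 0.5521 -0.1431  0.0621] t 48.13
11.8 10.8 10.6 10.8 11.2 11.0 11.7 [-0.02380627  0.0259706   0.06210272] 48.8333
i1 50.175 [ 0.5538 -0.2299  0.1976]
50.275
```

View pics/i1c.png

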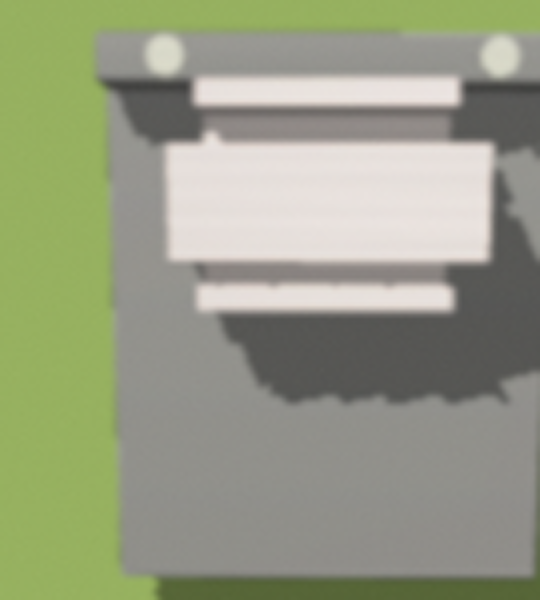

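View pics/i_top.png

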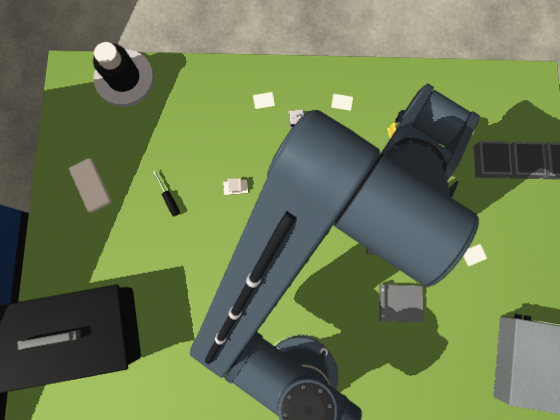

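The pack is unchanged: closed up, nested and parallel. The arm is clear, so I'm handing in.

```bash
python3 - <<'E'
from h import *
bot.sign_off(); print(state()['clock'])
E
```

```text
the job is handed in; nothing more can be done
the job is handed in; nothing more can be done
```

The pack is closed up, nested and pressed at both ends. I handed it in with the clock at about 50 s of the 72 s allowed; sign-off reports no verdict.

- **Tray channels:** I gripped each channel lengthwise to straighten it and slid it to the fence. A final push of about 11 N on the outer channel closed the pack. The picture after that shows no gap at the fence or between the channels.
- **Third channel:** I gripped it by its ends in the cradle, rolled it 70° and lowered it into the grooves. It met no resistance until it was fully down.
- **Presses:** The far end held 11.6–13.5 N and the near end 10.6–11.8 N, each for about 0.7 s. The channel's top measured 45.1 mm above the bench at both ends. That fits full depth if the tray stands 10 mm up, as I found by touching its plate.
- **Last pictures:** The pack is unchanged after the presses and centred lengthwise to about 1 mm, with the robot clear of everything. The driver and motor look unmoved. The arm hid the board and part of the bracket in the final top view. The scene view taken while nesting showed both in place, and the arm did not go near either after that.
- **Disagreements:**
  - The wrist camera placed the pack about 0.9 mm nearer the fence than touch did, and I allowed for that.
  - The camera also gave 3.5–6.4 mm for the tray's height, against 10 mm by touch; I used the touch value.
  - The tool shifted about 4 mm along the fence when it released the inner channel. I did not find out why, but the pictures show that channel stayed in place.

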